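# Set the barbecue ledge for serving

### The job

Set the ledge for serving: stand the lidded white salt cellar in the middle of the bamboo tray and cover it with the glass cloche, lay the citrus squeezer on the tiles midway between the tray and the red mitt-shaped trivet, pointing front to back like the tray's sides, and stand the cedar plank fully down in the gap between the two dark slates of the bamboo rack. Keep the glass cloche upright throughout and set it down, do not drop it.

Things in the scene. Friction and masses are not known exactly. Their poses are not given: they have to be found in the camera images.
- cellar_c (a point): Loose salt cellar: white ceramic lidded pot, round, 52 mm in diameter (straight side from 5 to 36 mm up), 50 mm high including a 14 mm wide, 6 mm high lid button. The point is on its axis, half-way up (25 mm above its underside); z is up. About 0.16 kg.
- cloche_c (a point): Loose clear glass cloche, open below: round, 112 mm outside and 104 mm inside diameter at the rim, flat roof 73 mm above the rim (67 mm of room inside), and on the roof in the middle an upright round knob 22 mm in diameter and 32 mm high (73 to 105 mm above the rim). The point is on its axis, 52.5 mm above the rim, so the knob's middle is 36.5 mm above the point; z is up. About 0.3 kg. It starts empty, standing on the tiles.
- squeezer_c (a point): Loose plastic hand citrus squeezer lying on the tiles, 150 mm long, 45 mm high: a round cup 60 mm in diameter at one end and a straight handle 26 mm wide and 44 mm high from there to the other end. The point is on the handle, near the balance point, 26 mm above the underside, 5 mm to the handle side of mid-length; x runs lengthwise towards the cup (cup centre 50 mm along +x, its near side 20 mm along +x; handle end 70 mm along -x), y across the handle, z up. About 0.14 kg.
- plank_c (a point): Loose cedar grilling plank, thin and upright: 10 mm thick (x), 80 mm wide (y), 120 mm high (z), standing at the start in a low steel stand (30 mm high, 60 by 100 mm), its underside 8 mm above the tiles. The point is the plank's centre; x is across its thickness, z up. About 0.07 kg. Lift it straight up out of the stand.
- tray: Fixed square bamboo tray, 165 by 165 mm, floor 8 mm above the tiles, 5 mm wide rim 14 mm above the tiles. Origin at its centre at tile level; x and y are along its sides, x roughly away from the robot (front to back).
- trivet: Fixed flat red silicone trivet shaped like an oven mitt, about 145 mm long and 140 mm wide over the thumb, 8 mm thick. Origin at the middle of the palm, tile level, z up. It stays empty and is only a landmark.
- rack: Fixed low bamboo rack, 82 by 100 mm, with two dark slates standing in it, each 10 mm thick, 90 mm wide (y), tops 70 mm above the tiles, with one empty 22 mm gap between them. Origin at the middle of the rack under the gap, tile level; the gap runs along y and x is across it; the gap's floor is 10 mm above the tiles and the gap is open at both ends.
Things that resemble listed ones, but are neither listed nor needed, are in the scene too. What is meant by the rack is not blue, and is the smaller of those in its own colour.

How it is judged:
By the outcome, as a careful person would: the job done as asked, in the order asked, and still so for the second after the job is handed in, with the robot touching nothing.
It also fails if it takes over 125 s, if anything falls off the work surface, if the arm or the gripper's body presses on something with over 40 N, if the wrist force passes 120 N, or if a joint passes its speed limit or range.

### The arm

A 7-joint arm with a two-finger parallel gripper is mounted at the origin on the work surface. World frame = base frame: x ahead of the robot, y to its left, z up, the work surface at z = 0. Lengths are in m, angles in degrees, forces in N, time in s.
With the tool pointing down it reaches from about 0.425 to 0.875 m from the base axis. Payload 4.7 kg.
Tool frame: the origin (TCP) lies between the finger pads; the fingertips stand 17 mm ahead of it and the grasp point (between the pads) lies 2 mm behind it; z points along the fingers, y is the line along which they close (so a half turn about z gives the same grasp; the last joint's range is limited). The gripper opens to 87 mm and grips with 3 to 60 N. Pads are 19 mm wide; open, the fingers measure 117 mm over their backs; the gripper's body (75 mm by 190 mm) begins 51 mm behind the grasp point.
Start: joints at [66.813, 18.392, -4.016, 83.108, 1.295, 78.541, -3.26], TCP at [0.264, -0.594, 0.24] pointing down, gripper open.
Joint ranges: [-163.93, 163.93], [-17.29, 119.83], [-79.2, 71.16], [3.27, 140.29], [-89.18, 269.18], [5.43, 117.66], [-154.24, 154.24]. Speed limits (degrees/s): [147.25, 147.25, 180, 180, 180, 180, 180].

### API

Orientations are given as a 3x3 rotation matrix whose columns are the frame's x, y, z axes.
In Python, from station import get_state, grab_frame, hand_in, outline_of, landmark_of gives the robot as it stands. The module is installed in compiled form; this text tells all that it offers.
- The arm moves only by the tool drive_tool, never from a script. Its argument "steps" is a list of rows, each an object with "dp": the shift along the tool's x, y, z normalised to -1 to 1, where 1 is 0.25 m, a list of three; "yaw": the turn about the tool's z normalised to -1 to 1, where 1 is pi/4 rad; "hand": the opening, from 0 (shut) to 1 (fully open). In form: [{"dp": [tx, ty, tz], "yaw": yaw, "hand": hand}, ...]. A call has 1 to 20 rows; each row is the pose to reach, as a shift and turn from the pose commanded when the call began, along the tool's axes at that moment; what a row does not reach only later rows make up. A row lasts 1/8 s, in which the tool goes at most 62.5 mm and 10.7 degrees, less where a joint would pass 70% of its speed; a pose out of reach is approached as far as the arm can. A call with a number of a shift or a turn outside -1 to 1 is refused whole. A call with a gripper value outside its range is refused whole. The fingers move at their own pace and stop on an object; "newtons" is the grip in N (left out, the last holds). Time passes only in rows, so rows that repeat a pose let the fingers close. It gives the time, the measured TCP pose, the force, the opening and the grip force at its end, in the units of the state.
- get_state(): the state, without advancing time (a new reading comes with each control period).
- grab_frame(name): name is "side" or "top" or "wrist"; returns a dict with "frame" (384x512x3 uint8, red, green, blue), "fx", "fy", "cx", "cy" (pixels), "origin" and "rotation" of the camera in the world; the wrist camera has in their place "tool_from_camera" (4x4, takes a point from camera to tool coordinates, whose origin is the TCP and whose axes are the flange's). Camera axes: x right, y down, z forward; pixel columns grow to the right and rows downward; lengths in m; the calibration is good to about 2 mm. A picture is of the moment at which its call begins: read the wrist's pose just before it. There is no depth.
- hand_in(): hands the job in; it is judged then, once.
Trained networks look in a picture, given as the dict that the camera call returned (one of the last four; its "shot" number tells which), for a name from the list of things; names that differ only in an ending like _2 or _b are one class to them, and where a whole thing is asked for, a point or a joint stands for the part that bears it (a point fixed in the world has none). Each returns a list of dicts, best first, with "confidence" (0 to 1); they miss things now and then, are a little off and sometimes report something else, mostly with a low value. They report only what shows in the picture. A call takes as long as a camera call. They do not tell look-alikes from the thing itself.
- outline_of(label, picture): "region" (384x512 bool, what is visible of it) and "extent" ([centre column, centre row, width, height] in pixels, round what is visible of it).
- landmark_of(label, picture): "xy" ([column, row] in pixels: a listed point, or the origin of a listed thing).
The state is a dict: "time": time; "q": joint angles; "joint_vel": joint speeds; "effort": joint torques, N m; "tcp_pos": TCP position; "tcp_rot": TCP orientation; "wrist_force": force on the tool from outside, world axes, zero at the start; "moment": the same for the moment, N m; "gripper_width": finger opening in m; "grasp_force": force on a finger pad.
Only numpy, scipy, OpenCV 4.12 (cv2) and the standard library are available. Lean on these libraries where they do the work, as an engineer would, in place of code of your own. Each camera call takes 0.05 s, during which the arm holds its last target. There are 200 camera calls.

## Working session

There is one attempt and no reset: what is moved stays moved. The work goes in short steps, Python scripts to look and compute and a tool call to move; the robot and the scene stay as the last step left them, time stands still between calls to the robot, and variables do not carry over. Pictures are saved under pics/ and viewed, at most 14 in all, crops included, and the job is handed in when it is done.

Besides the shell and the picture viewer there is one more tool, called after "Call:" in YAML: its name, and indented under it one key for each argument. drive_tool: Moves the arm, as the interface text tells. Its arguments: {"type":"object","properties":{"steps":{"type":"array"},"newtons":{"type":"number"}},"required":["steps"]}

```bash
ls; mkdir -p pics; cat > h.py <<'E'
import numpy as np, cv2
from station import *
def ray(p,uv,st=None):
    d=np.array([(uv[0]-p['cx'])/p['fx'],(uv[1]-p['cy'])/p['fy'],1.])
    if 'origin' in p: R=np.array(p['rotation']);o=np.array(p['origin'])
    else:
        T=np.array(p['tool_from_camera']);Rt=np.array(st['tcp_rot']);R=Rt@T[:3,:3];o=np.array(st['tcp_pos'])+Rt@T[:3,3]
    d=R@d; return o,d/np.linalg.norm(d)
def onz(p,uv,z,st=None):
    o,d=ray(p,uv,st); return o+d*(z-o[2])/d[2]
def tri(rays):
    A=np.zeros((3,3));b=np.zeros(3)
    for o,d in rays:
        M=np.eye(3)-np.outer(d,d);A+=M;b+=M@o
    x=np.linalg.solve(A,b); return x,[float(np.linalg.norm((np.eye(3)-np.outer(d,d))@(x-o))) for o,d in rays]
def save(p,n,crop=None,s=1):
    f=p['frame'][:,:,::-1]
    if crop: f=f[crop[1]:crop[3],crop[0]:crop[2]]
    cv2.imwrite('pics/'+n,cv2.resize(f,None,fx=s,fy=s,interpolation=cv2.INTER_CUBIC))
E
python3 - <<'E'
from h import *
np.set_printoptions(precision=3,suppress=True)
s=get_state();print(s['tcp_pos'],s['tcp_rot'],s['gripper_width'],s['time'])
for c in ['top','side']:
    p=grab_frame(c);save(p,c+'0.png',s=1.5);print(c,p['origin'],p['rotation'],p['fx'])
    for n in ['cellar_c','cloche_c','squeezer_c','plank_c','tray','trivet','rack']:
        print(n,[(np.round(l['xy'],1).tolist(),round(l['confidence'],2),np.round(onz(p,l['xy'],{'cellar_c':.025,'cloche_c':.0525,'squeezer_c':.026,'plank_c':.068}.get(n,0)),3).tolist()) for l in landmark_of(n,p)])
E
```

```text
pics
[ 0.264 -0.593  0.238] [[ 0.914  0.407 -0.001]
 [ 0.407 -0.914  0.002]
 [-0.    -0.002 -1.   ]] 0.08687028631608648 0.0
top [ 0.326 -0.     1.152] [[ 0.022 -0.997  0.08 ]
 [-1.    -0.021  0.014]
 [-0.012 -0.081 -0.997]] 406.2919268747052
cellar_c [([265.0, 178.9], 0.65, [0.449, -0.003, 0.025])]
cloche_c [([396.2, 199.1], 0.76, [0.399, -0.359, 0.052])]
squeezer_c [([201.2, 184.9], 0.92, [0.429, 0.174, 0.026])]
plank_c [([131.7, 182.5], 0.68, [0.428, 0.355, 0.068])]
tray [([340.8, 115.0], 0.74, [0.642, -0.218, 0.0])]
trivet []
rack [([330.7, 184.6], 0.96, [0.44, -0.19, 0.0]), ([380.2, 275.0], 0.94, [0.189, -0.33, 0.0]), ([174.6, 244.9], 0.71, [0.26, 0.248, 0.0])]
side [0.285 0.845 0.933] [[-0.983 -0.134  0.122]
 [-0.181  0.7   -0.691]
 [ 0.008 -0.701 -0.713]] 418.11254862885056
cellar_c [([251.0, 202.7], 0.54, [0.456, -0.007, 0.025])]
cloche_c [([286.0, 128.1], 0.84, [0.399, -0.362, 0.052])]
squeezer_c [([246.5, 252.9], 0.84, [0.432, 0.179, 0.026])]
plank_c [([231.9, 302.7], 0.9, [0.429, 0.357, 0.068])]
tray [([208.8, 156.9], 0.6, [0.645, -0.218, 0.0]), ([250.5, 201.9], 0.37, [0.463, -0.034, 0.0])]
trivet [([164.2, 253.8], 0.69, [0.658, 0.206, 0.0])]
rack [([342.5, 154.8], 0.93, [0.192, -0.317, 0.0]), ([264.7, 172.3], 0.72, [0.443, -0.177, 0.0]), ([308.3, 289.9], 0.58, [0.256, 0.246, -0.0])]
```

View pics/top0.png

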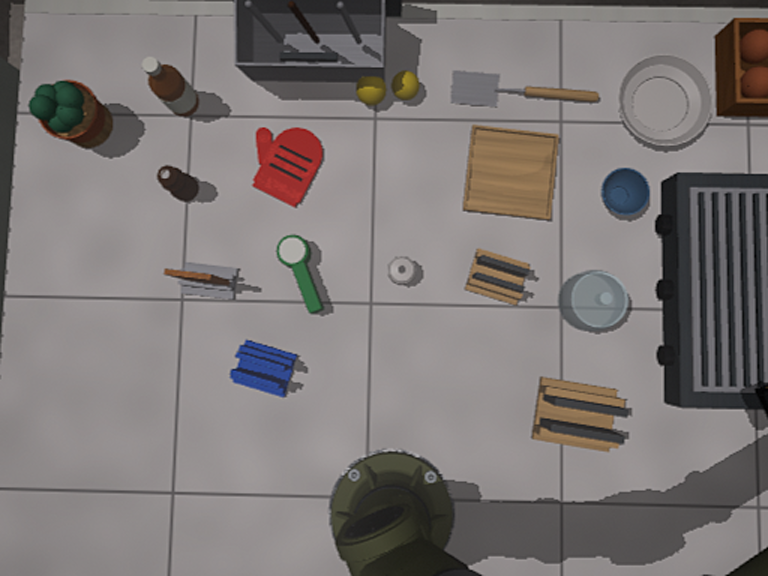

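View pics/side0.png

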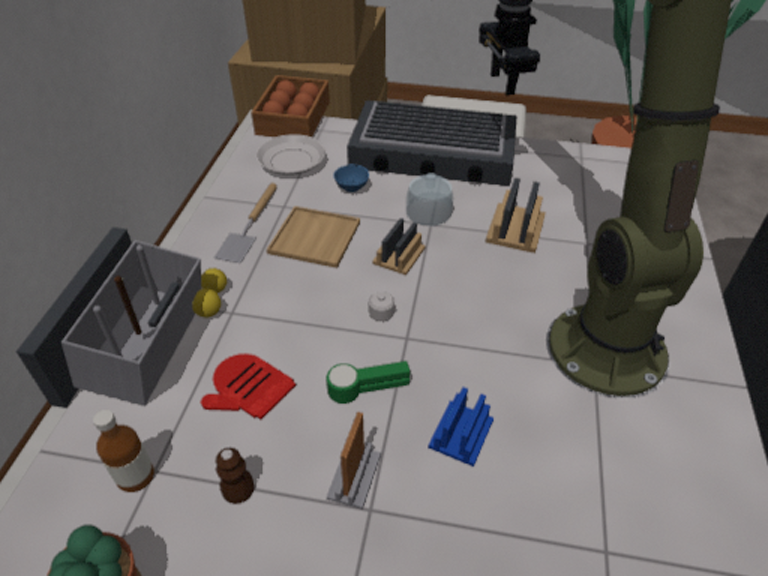

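The racks are bamboo at top px (331,185), a bigger bamboo one at (380,275) and blue at (175,245). The one at (331,185) is bamboo and the smaller of the two, so that's the rack. I'll confirm it in a crop and measure the outlines.

```bash
python3 - <<'E'
from h import *
np.set_printoptions(precision=3,suppress=True)
p=grab_frame('top');q=grab_frame('side');save(p,'rack.png',(290,150,450,310),3.7)
for n,z in [('tray',.014),('rack',.01),('trivet',.008),('squeezer_c',.045),('cloche_c',.0),('cellar_c',.03)]:
  for c,pp in (('top',p),('side',q)):
    for o in outline_of(n,pp)[:3]:
        ys,xs=np.nonzero(o['region'])
        P=np.array([onz(pp,(x,y),z)[:2] for x,y in zip(xs,ys)]).astype(np.float32)
        r=cv2.minAreaRect(P); b=cv2.boxPoints(r);e=b[1]-b[0];
        print(n,c,round(o['confidence'],2),'mean',P.mean(0),'rect c',np.round(r[0],3),'size',np.round(r[1],3),'edge01 deg',round(np.degrees(np.arctan2(e[1],e[0])),1),round(float(np.linalg.norm(e)),3))
for n in ['cellar_c','cloche_c','squeezer_c','plank_c','tray','rack']:
    a=landmark_of(n,p);b=landmark_of(n,q)
    best=min(((tri([ray(p,u['xy']),ray(q,v['xy'])])) for u in a[:1] for v in b),key=lambda t:t[1][0])
    print(n,best[0],np.round(best[1],4))
print('trivet top',[(l['xy'],l['confidence']) for l in landmark_of('trivet',p)])
E
```

```text
tray top 0.63 mean [ 0.637 -0.212] rect c [ 0.639 -0.212] size [0.169 0.169] edge01 deg -4.4 0.169
tray side 0.8 mean [ 0.64  -0.203] rect c [ 0.64  -0.208] size [0.188 0.177] edge01 deg -6.3 0.177
rack top 0.72 mean [ 0.44  -0.188] rect c [ 0.439 -0.189] size [0.107 0.085] edge01 deg -16.6 0.085
rack top 0.63 mean [ 0.187 -0.338] rect c [ 0.187 -0.343] size [0.167 0.121] edge01 deg -7.5 0.121
rack top 0.58 mean [0.259 0.244] rect c [0.259 0.245] size [0.108 0.082] edge01 deg -16.1 0.082
rack side 0.96 mean [ 0.442 -0.198] rect c [ 0.439 -0.209] size [0.168 0.089] edge01 deg -10.7 0.089
rack side 0.86 mean [0.259 0.239] rect c [0.256 0.228] size [0.145 0.083] edge01 deg -14.3 0.083
trivet top 0.73 mean [0.65  0.215] rect c [0.656 0.224] size [0.133 0.149] edge01 deg -22.6 0.149
trivet side 0.79 mean [0.651 0.22 ] rect c [0.645 0.216] size [0.133 0.156] edge01 deg -0.7 0.156
squeezer_c top 0.78 mean [0.445 0.177] rect c [0.438 0.168] size [0.15 0.06] edge01 deg -58.9 0.06
squeezer_c side 0.59 mean [0.438 0.194] rect c [0.432 0.198] size [0.147 0.085] edge01 deg -77.1 0.085
cloche_c top 0.62 mean [ 0.399 -0.37 ] rect c [ 0.4   -0.371] size [0.113 0.133] edge01 deg -88.8 0.133
cloche_c side 0.81 mean [ 0.404 -0.406] rect c [ 0.406 -0.412] size [0.11  0.215] edge01 deg -83.6 0.215
cellar_c top 0.69 mean [ 0.445 -0.01 ] rect c [ 0.446 -0.01 ] size [0.05  0.047] edge01 deg -88.8 0.047
cellar_c side 0.64 mean [0.446 0.   ] rect c [ 0.446 -0.002] size [0.048 0.078] edge01 deg -79.2 0.078
cellar_c [0.443 0.005 0.046] [0.005 0.005]
cloche_c [ 0.396 -0.365  0.036] [0.005 0.005]
squeezer_c [0.435 0.179 0.022] [0.001 0.001]
plank_c [ 0.606 -0.394 -1.298] [0.042 0.042]
tray [ 0.643 -0.218 -0.002] [0.007 0.007]
rack [ 0.435 -0.184  0.001] [0.002 0.002]
trivet top [([193.7, 107.2], 0.69), ([397.1, 200.8], 0.18)]
```

View pics/rack.png

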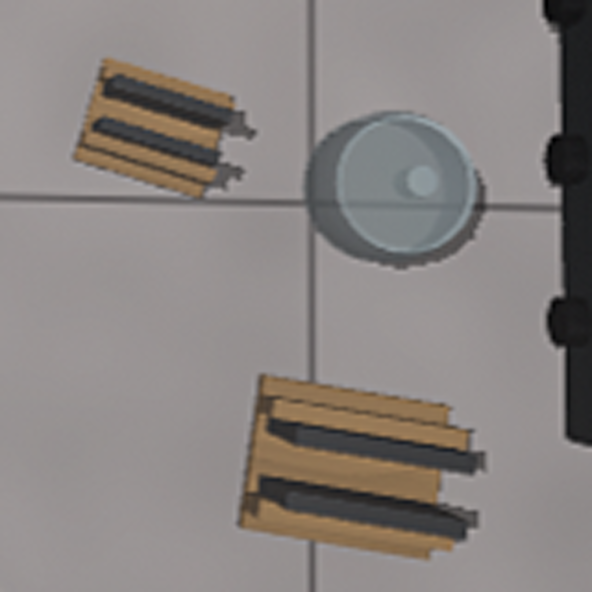

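The crop shows the small bamboo rack at crop (155,130), i.e. top px (332,185). Its measured size of 85x107 mm fits 82x100, and the other bamboo rack is clearly bigger. So the small rack is the one. Next I go to the cellar.

Call:
drive_tool:
  steps:
    - {"dp": [0.8,-0.9,0],"yaw": 0,"hand": 1}
    - {"dp": [0.8,-0.9,0],"yaw": 0,"hand": 1}
    - {"dp": [0.8,-0.9,0],"yaw": 0,"hand": 1}
    - {"dp": [0.8,-0.9,0],"yaw": 0,"hand": 1}
    - {"dp": [0.8,-0.9,0],"yaw": 0,"hand": 1}

```text
time: 2.78
tcp_pos: [0.3563, -0.3044, 0.2399]
tcp_rot: [[0.913, 0.408, 0.001], [0.408, -0.913, -0.001], [0.0, 0.001, -1.0]]
wrist_force: [-0.5, -0.2, -0.2]
gripper_width: 0.0866
grasp_force: 0.0
```

Call:
drive_tool:
  steps:
    - {"dp": [0.7,-0.85,0],"yaw": 0.63,"hand": 1}
    - {"dp": [0.7,-0.85,0],"yaw": 0.63,"hand": 1}
    - {"dp": [0.7,-0.85,0],"yaw": 0.63,"hand": 1}
    - {"dp": [0.7,-0.85,0],"yaw": 0.63,"hand": 1}
    - {"dp": [0.7,-0.85,0],"yaw": 0.63,"hand": 1}
    - {"dp": [0.7,-0.85,0],"yaw": 0.63,"hand": 1}
    - {"dp": [0.7,-0.85,0],"yaw": 0.63,"hand": 1}

```text
time: 3.65
tcp_pos: [0.4288, -0.0425, 0.2396]
tcp_rot: [[0.997, -0.077, -0.0], [-0.077, -0.997, -0.001], [-0.0, 0.001, -1.0]]
wrist_force: [0.3, -0.5, -0.3]
gripper_width: 0.087
grasp_force: 0.0
```

```bash
cat >> h.py <<'E'
np.set_printoptions(precision=3,suppress=True)
def go(x,y,z,head,s=None):
    "shift (tool axes, /0.25) and yaw (/45deg) to bring TCP to xyz and tool x heading"
    s=s or get_state();R=np.array(s['tcp_rot'])
    h=np.degrees(np.arctan2(R[1,0],R[0,0]));d=R.T@(np.array([x,y,z])-np.array(s['tcp_pos']))
    print('from',np.array(s['tcp_pos']),'head',round(h,1),'dp',np.round(d/.25,3),'yaw',round((h-head)/45,3))
def wrist(n=None):
    s=get_state();p=grab_frame('wrist')
    if n: save(p,n)
    return p,s
E
python3 - <<'E'
from h import *
p,s=wrist('w1.png')
print(s['time'],p['tool_from_camera'])
for n,z in (('cellar_c',.025),('rack',0),('squeezer_c',.026)):
  for l in landmark_of(n,p): print(n,l['xy'],l['confidence'],onz(p,l['xy'],z,s))
for o in outline_of('cellar_c',p):
  e=o['extent'];print(e,o['confidence'],onz(p,e[:2],.03,s))
go(.446,-.005,.023,-4.5)
E
```

```text
3.65 [[-0.    -0.956 -0.294  0.081]
 [ 1.    -0.     0.    -0.001]
 [-0.    -0.294  0.956 -0.146]
 [ 0.     0.     0.     1.   ]]
cellar_c [229.1, 154.5] 0.94 [ 0.447 -0.011  0.025]
rack [371.0, 144.8] 0.97 [ 0.441 -0.185  0.   ]
squeezer_c [73.7, 179.1] 0.75 [0.431 0.178 0.026]
[228.0, 154.9, 44.2, 46.9] 0.96 [ 0.447 -0.01   0.03 ]
[489.6, 173.9, 44.9, 95.3] 0.38 [ 0.401 -0.315  0.03 ]
from [ 0.429 -0.043  0.239] head -4.5 dp [ 0.057 -0.155  0.866] yaw 0.001
```

View pics/w1.png

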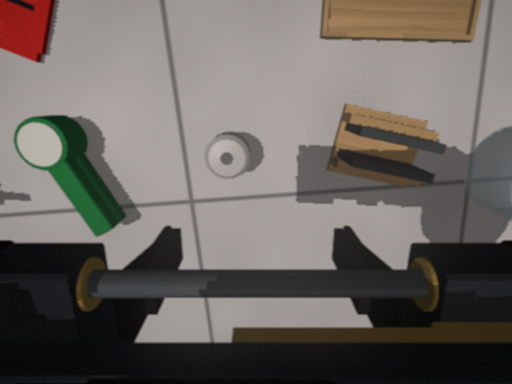

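The wrist view shows the cellar at (228,155), in line with the top view. The squeezer is at left with its cup at (42,143), and the rack is at (370,145). I'll grasp the cellar.

Call:
drive_tool:
  steps:
    - {"dp": [0.062,-0.133,0.25],"yaw": 0,"hand": 1}
    - {"dp": [0.062,-0.133,0.5],"yaw": 0,"hand": 1}
    - {"dp": [0.062,-0.133,0.7],"yaw": 0,"hand": 1}
    - {"dp": [0.062,-0.133,0.8],"yaw": 0,"hand": 1}
    - {"dp": [0.062,-0.133,0.866],"yaw": 0,"hand": 1}
    - {"dp": [0.062,-0.133,0.866],"yaw": 0,"hand": 1}
    - {"dp": [0.062,-0.133,0.866],"yaw": 0,"hand": 0.4}
    - {"dp": [0.062,-0.133,0.866],"yaw": 0,"hand": 0.4}
    - {"dp": [0.062,-0.133,0.866],"yaw": 0,"hand": 0.4}
    - {"dp": [0.062,-0.133,0.866],"yaw": 0,"hand": 0.4}
    - {"dp": [0.062,-0.133,0.866],"yaw": 0,"hand": 0.4}
  newtons: 15

```text
time: 5.28
tcp_pos: [0.4471, -0.0098, 0.0233]
tcp_rot: [[0.997, -0.076, 0.0], [-0.076, -0.997, -0.0], [0.0, 0.0, -1.0]]
wrist_force: [-0.5, -0.3, 2.0]
gripper_width: 0.0515
grasp_force: 15.0
```

Call:
drive_tool:
  steps:
    - {"dp": [0,0,-0.25],"yaw": 0,"hand": 0.4}
    - {"dp": [0.1,0.1,-0.5],"yaw": 0,"hand": 0.4}
    - {"dp": [0.25,0.25,-0.65],"yaw": 0,"hand": 0.4}
    - {"dp": [0.4,0.4,-0.8],"yaw": 0,"hand": 0.4}
    - {"dp": [0.55,0.55,-0.8],"yaw": 0,"hand": 0.4}
    - {"dp": [0.67,0.7,-0.8],"yaw": 0,"hand": 0.4}
    - {"dp": [0.67,0.767,-0.8],"yaw": 0,"hand": 0.4}
    - {"dp": [0.67,0.767,-0.8],"yaw": 0,"hand": 0.4}

```text
time: 6.28
tcp_pos: [0.5982, -0.2147, 0.2218]
tcp_rot: [[0.997, -0.078, -0.003], [-0.078, -0.997, 0.001], [-0.003, -0.001, -1.0]]
wrist_force: [0.8, -0.1, -2.5]
gripper_width: 0.0514
grasp_force: 15.0
```

```bash
python3 - <<'E'
from h import *
p,s=wrist('w2.png')
print(s['time'],s['gripper_width'],s['grasp_force'])
for l in landmark_of('tray',p): print(l['xy'],l['confidence'],onz(p,l['xy'],0,s))
for o in outline_of('tray',p):
  ys,xs=np.nonzero(o['region']);h=cv2.convexHull(np.stack([xs,ys],1).astype(np.int32))
  P=np.array([onz(p,c[0],.014,s)[:2] for c in h]).astype(np.float32)
  r=cv2.minAreaRect(P);print(o['extent'],o['confidence'],r)
E
```

```text
6.275 0.051412094441081725 14.999650510326319
[255.1, 129.0] 0.93 [ 0.642 -0.215  0.   ]
[254.1, 127.7, 155.8, 153.5] 0.82 ((0.6400394439697266, -0.21394555270671844), (0.16537612676620483, 0.1652117818593979), 84.3096923828125)
```

View pics/w2.png

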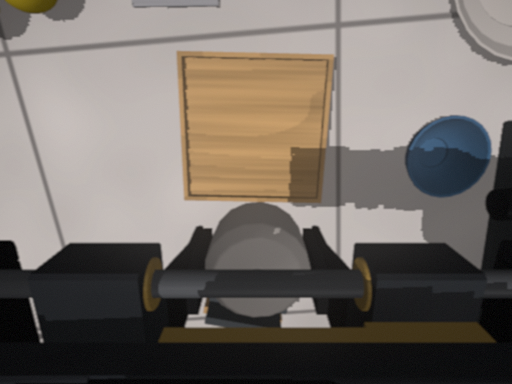

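The tray fills px (180-335, 52-202). Its centre (0.641,-0.214) and size of 165 mm agree with the text, so I place the cellar there.

Call:
drive_tool:
  steps:
    - {"dp": [0.171,-0.013,0.2],"yaw": 0,"hand": 0.4}
    - {"dp": [0.171,-0.013,0.4],"yaw": 0,"hand": 0.4}
    - {"dp": [0.171,-0.013,0.6],"yaw": 0,"hand": 0.4}
    - {"dp": [0.171,-0.013,0.7],"yaw": 0,"hand": 0.4}
    - {"dp": [0.171,-0.013,0.74],"yaw": 0,"hand": 0.4}
    - {"dp": [0.171,-0.013,0.758],"yaw": 0,"hand": 0.4}
    - {"dp": [0.171,-0.013,0.762],"yaw": 0,"hand": 0.4}
    - {"dp": [0.171,-0.013,0.762],"yaw": 0,"hand": 0.4}

```text
time: 7.42
tcp_pos: [0.6431, -0.2138, 0.0339]
tcp_rot: [[0.997, -0.076, 0.002], [-0.076, -0.997, -0.001], [0.002, 0.001, -1.0]]
wrist_force: [0.1, -0.3, -1.8]
gripper_width: 0.0515
grasp_force: 15.0
```

Call:
drive_tool:
  steps:
    - {"dp": [-0.007,0,0.006],"yaw": 0,"hand": 0.4}
    - {"dp": [-0.007,0,0.01],"yaw": 0,"hand": 0.4}
    - {"dp": [-0.007,0,0.01],"yaw": 0,"hand": 0.4}

```text
time: 7.8
tcp_pos: [0.6407, -0.2137, 0.0314]
tcp_rot: [[0.997, -0.076, 0.0], [-0.076, -0.997, -0.001], [0.0, 0.001, -1.0]]
wrist_force: [-2.4, -0.2, 5.8]
gripper_width: 0.0514
grasp_force: 15.0
```

Call:
drive_tool:
  steps:
    - {"dp": [-0.007,0,0.008],"yaw": 0,"hand": 1}
    - {"dp": [-0.007,0,0.008],"yaw": 0,"hand": 1}
    - {"dp": [-0.007,0,0.008],"yaw": 0,"hand": 1}
    - {"dp": [-0.007,0,-0.15],"yaw": 0,"hand": 1}
    - {"dp": [-0.007,0,-0.35],"yaw": 0,"hand": 1}
    - {"dp": [-0.15,0.1,-0.6],"yaw": 0,"hand": 1}
    - {"dp": [-0.35,0.25,-0.8],"yaw": 0,"hand": 1}
    - {"dp": [-0.55,0.4,-0.95],"yaw": 0,"hand": 1}
    - {"dp": [-0.75,0.55,-0.95],"yaw": 0,"hand": 1}
    - {"dp": [-0.95,0.67,-0.95],"yaw": 0,"hand": 1}
    - {"dp": [-0.99,0.67,-0.95],"yaw": 0,"hand": 1}
    - {"dp": [-0.99,0.67,-0.95],"yaw": 0,"hand": 1}

```text
time: 9.3
tcp_pos: [0.3777, -0.3643, 0.268]
tcp_rot: [[0.997, -0.083, -0.001], [-0.083, -0.997, -0.002], [-0.001, 0.002, -1.0]]
wrist_force: [0.1, 1.1, -0.4]
gripper_width: 0.0869
grasp_force: 0.0
```

```bash
python3 - <<'E'
from h import *
t=grab_frame('top');q=grab_frame('side')
p,s=wrist('w3.png')
print(s['time'],s['tcp_pos'],s['wrist_force'])
for n,z in (('cloche_c',.0525),('rack',0)):
  for l in landmark_of(n,p): print(n,l['xy'],l['confidence'],onz(p,l['xy'],z,s))
for l in landmark_of('cellar_c',t)+landmark_of('cellar_c',q): print('cellar',l['xy'],l['confidence'])
for pp in (t,q):
  for l in landmark_of('cellar_c',pp): print(onz(pp,l['xy'],.033))
E
```

```text
9.4 [ 0.381 -0.361  0.268] [ 0.084 -0.211 -0.497]
cloche_c [254.7, 155.9] 0.8 [ 0.395 -0.359  0.052]
rack [249.6, 281.8] 0.93 [ 0.192 -0.335  0.   ]
rack [119.4, 126.1] 0.83 [ 0.438 -0.185  0.   ]
cellar [339.4, 112.9] 0.6
cellar [207.4, 150.4] 0.54
[ 0.638 -0.208  0.033]
[ 0.646 -0.213  0.033]
```

View pics/w3.png

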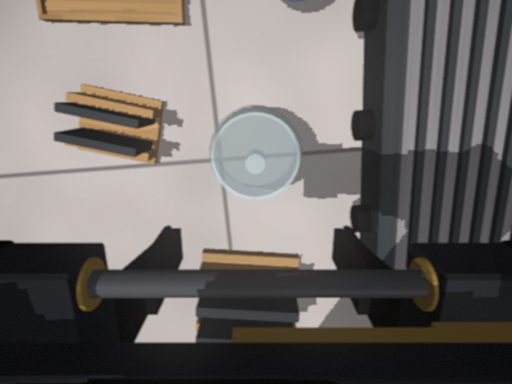

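The cloche shows in the wrist view with its knob at (255,164), and in the top view with the knob at (404,199). I triangulate the knob.

```bash
python3 - <<'E'
from h import *
t=grab_frame('top');p,s=wrist()
print(tri([ray(p,(255,164),s),ray(t,(404.3,198.9))]))
for z in (.095,.105): print(onz(p,(255,164),z,s),onz(t,(404.3,198.9),z))
a=tri([ray(p,(255,164),s),ray(t,(404.3,198.9))])[0]
go(.397,-.359,.0905,-5)
E
```

```text
(array([ 0.397, -0.36 ,  0.108]), [0.0009400944300616673, 0.0009400944300614656])
[ 0.395 -0.36   0.095] [ 0.397 -0.366  0.095]
[ 0.397 -0.36   0.105] [ 0.396 -0.362  0.105]
from [ 0.381 -0.361  0.267] head -4.3 dp [ 0.061 -0.014  0.708] yaw 0.016
```

Call:
drive_tool:
  steps:
    - {"dp": [0.061,-0.012,0.2],"yaw": 0,"hand": 0.6}
    - {"dp": [0.061,-0.012,0.4],"yaw": 0,"hand": 0.6}
    - {"dp": [0.061,-0.012,0.58],"yaw": 0,"hand": 0.6}
    - {"dp": [0.061,-0.012,0.66],"yaw": 0,"hand": 0.6}
    - {"dp": [0.061,-0.012,0.694],"yaw": 0,"hand": 0.6}
    - {"dp": [0.061,-0.012,0.694],"yaw": 0,"hand": 0.6}
    - {"dp": [0.061,-0.012,0.694],"yaw": 0,"hand": 0.1}
    - {"dp": [0.061,-0.012,0.694],"yaw": 0,"hand": 0.1}
    - {"dp": [0.061,-0.012,0.694],"yaw": 0,"hand": 0.1}
    - {"dp": [0.061,-0.012,0.694],"yaw": 0,"hand": 0.1}
    - {"dp": [0.061,-0.012,0.694],"yaw": 0,"hand": 0.1}
    - {"dp": [0.061,-0.012,0.694],"yaw": 0,"hand": 0.1}
  newtons: 20

```text
time: 11.35
tcp_pos: [0.3966, -0.3605, 0.0943]
tcp_rot: [[0.997, -0.076, 0.0], [-0.076, -0.997, -0.001], [0.001, 0.001, -1.0]]
wrist_force: [0.4, -1.8, -0.2]
gripper_width: 0.0215
grasp_force: 20.0
```

Call:
drive_tool:
  steps:
    - {"dp": [0,0,-0.05],"yaw": 0,"hand": 0.1}
    - {"dp": [0,0,-0.18],"yaw": 0,"hand": 0.1}
    - {"dp": [0,0,-0.35],"yaw": 0,"hand": 0.1}
    - {"dp": [0.04,-0.03,-0.5],"yaw": 0,"hand": 0.1}
    - {"dp": [0.15,-0.1,-0.52],"yaw": 0,"hand": 0.1}
    - {"dp": [0.3,-0.2,-0.52],"yaw": 0,"hand": 0.1}
    - {"dp": [0.45,-0.31,-0.52],"yaw": 0,"hand": 0.1}
    - {"dp": [0.6,-0.42,-0.52],"yaw": 0,"hand": 0.1}
    - {"dp": [0.74,-0.52,-0.52],"yaw": 0,"hand": 0.1}
    - {"dp": [0.85,-0.6,-0.52],"yaw": 0,"hand": 0.1}
    - {"dp": [0.91,-0.64,-0.52],"yaw": 0,"hand": 0.1}
    - {"dp": [0.929,-0.66,-0.52],"yaw": 0,"hand": 0.1}
    - {"dp": [0.929,-0.66,-0.52],"yaw": 0,"hand": 0.1}
    - {"dp": [0.929,-0.66,-0.52],"yaw": 0,"hand": 0.1}

```text
time: 13.1
tcp_pos: [0.6395, -0.2146, 0.2241]
tcp_rot: [[0.997, -0.078, -0.001], [-0.078, -0.997, -0.001], [-0.001, 0.001, -1.0]]
wrist_force: [0.1, -0.4, -3.0]
gripper_width: 0.0214
grasp_force: 20.0
```

```bash
python3 - <<'E'
from h import *
s=get_state();print(s['time'],s['gripper_width'],s['grasp_force'],s['wrist_force'],s['moment'])
q=grab_frame('side');save(q,'s2.png',(110,60,350,240),3)
go(.641,-.2138,.1023,-4.5)
E
```

```text
13.1 0.021420374180769874 19.99946474097669 [ 0.065 -0.386 -3.04 ] [-0.006  0.016  0.034]
from [ 0.64  -0.215  0.224] head -4.5 dp [ 0.005 -0.004  0.488] yaw 0.001
```

View pics/s2.png

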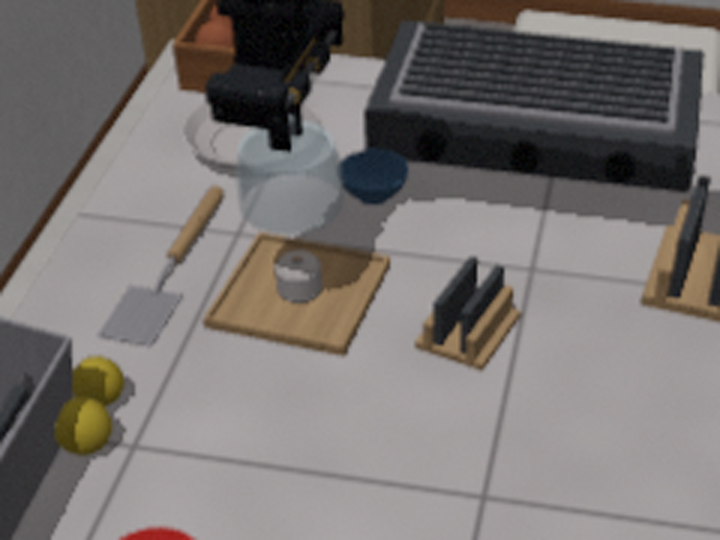

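The cellar stands in the middle of the tray and the cloche hangs upright above it (crop 290,185). I lower it.

Call:
drive_tool:
  steps:
    - {"dp": [0.005,-0.004,0.12],"yaw": 0,"hand": 0.1}
    - {"dp": [0.005,-0.004,0.25],"yaw": 0,"hand": 0.1}
    - {"dp": [0.005,-0.004,0.36],"yaw": 0,"hand": 0.1}
    - {"dp": [0.005,-0.004,0.43],"yaw": 0,"hand": 0.1}
    - {"dp": [0.005,-0.004,0.46],"yaw": 0,"hand": 0.1}
    - {"dp": [0.005,-0.004,0.475],"yaw": 0,"hand": 0.1}
    - {"dp": [0.005,-0.004,0.48],"yaw": 0,"hand": 0.1}
    - {"dp": [0.005,-0.004,0.484],"yaw": 0,"hand": 0.1}
    - {"dp": [0.005,-0.004,0.486],"yaw": 0,"hand": 0.1}
    - {"dp": [0.005,-0.004,0.488],"yaw": 0,"hand": 0.1}

```text
time: 14.4
tcp_pos: [0.6421, -0.2122, 0.1024]
tcp_rot: [[0.997, -0.076, 0.0], [-0.076, -0.997, -0.001], [0.0, 0.0, -1.0]]
wrist_force: [-0.6, -1.0, -0.3]
gripper_width: 0.0212
grasp_force: 20.0
```

Call:
drive_tool:
  steps:
    - {"dp": [0,0,0.003],"yaw": 0,"hand": 0.1}
    - {"dp": [0,0,0.003],"yaw": 0,"hand": 0.6}
    - {"dp": [0,0,0.003],"yaw": 0,"hand": 0.6}
    - {"dp": [0,0,0.003],"yaw": 0,"hand": 0.6}
    - {"dp": [0,0,-0.05],"yaw": 0,"hand": 0.6}
    - {"dp": [0,0,-0.2],"yaw": 0,"hand": 0.8}
    - {"dp": [0,-0.03,-0.4],"yaw": 0,"hand": 1}
    - {"dp": [-0.1,-0.2,-0.55],"yaw": 0,"hand": 1}
    - {"dp": [-0.25,-0.4,-0.59],"yaw": 0,"hand": 1}
    - {"dp": [-0.35,-0.6,-0.59],"yaw": 0,"hand": 1}
    - {"dp": [-0.42,-0.73,-0.59],"yaw": 0,"hand": 1}

```text
time: 15.78
tcp_pos: [0.5503, -0.0187, 0.2512]
tcp_rot: [[0.997, -0.073, 0.002], [-0.073, -0.997, -0.001], [0.002, 0.001, -1.0]]
wrist_force: [-0.3, -0.2, 0.2]
gripper_width: 0.0865
grasp_force: 0.0
```

```bash
python3 - <<'E'
from h import *
go(.42,.16,.25,28)
q=grab_frame('side')
for l in landmark_of('cloche_c',q): print(l,onz(q,l['xy'],.0605))
E
```

```text
from [ 0.55  -0.019  0.251] head -4.2 dp [-0.572 -0.675  0.003] yaw -0.715
{'xy': [209.9, 144.8], 'confidence': 0.61} [ 0.635 -0.21   0.06 ]
```

Call:
drive_tool:
  steps:
    - {"dp": [-0.572,-0.675,0],"yaw": -0.715,"hand": 1}
    - {"dp": [-0.572,-0.675,0],"yaw": -0.715,"hand": 1}
    - {"dp": [-0.572,-0.675,0],"yaw": -0.715,"hand": 1}
    - {"dp": [-0.572,-0.675,0],"yaw": -0.715,"hand": 1}
    - {"dp": [-0.572,-0.675,0],"yaw": -0.715,"hand": 1}
    - {"dp": [-0.572,-0.675,0],"yaw": -0.715,"hand": 1}

```text
time: 16.62
tcp_pos: [0.4222, 0.156, 0.2501]
tcp_rot: [[0.885, 0.466, 0.001], [0.466, -0.885, -0.001], [0.001, 0.001, -1.0]]
wrist_force: [0.9, -0.8, 0.1]
gripper_width: 0.0872
grasp_force: 0.0
```

```bash
python3 - <<'E'
from h import *
p,s=wrist('w4.png');t=grab_frame('top')
print(s['time'],s['tcp_pos'])
for l in landmark_of('squeezer_c',p): print(l,onz(p,l['xy'],.026,s))
L=landmark_of('squeezer_c',p)
for m in landmark_of('squeezer_c',t):
  print('tri',tri([ray(p,L[0]['xy'],s),ray(t,m['xy'])]))
for o in outline_of('squeezer_c',p)[:2]:
  g=o['region']&(p['frame'][:,:,1]>1.3*p['frame'][:,:,0])
  ys,xs=np.nonzero(o['region']);h=cv2.convexHull(np.stack([xs,ys],1).astype(np.int32))
  P=np.array([onz(p,c[0],.044,s)[:2] for c in h]).astype(np.float32)
  print(o['extent'],o['confidence'],cv2.minAreaRect(P))
for n in ('plank_c','trivet'):
  for l in landmark_of(n,p): print(n,l,onz(p,l['xy'],.068 if n=='plank_c' else 0,s))
E
```

```text
16.625 [0.422 0.156 0.25 ]
{'xy': [249.0, 154.0], 'confidence': 0.89} [0.43  0.172 0.026]
tri (array([0.438, 0.173, 0.065]), [0.0019548700694754155, 0.0019548700694754497])
[253.8, 148.3, 53.9, 124.3] 0.63 ((0.4335399568080902, 0.18135204911231995), (0.14755773544311523, 0.05885355547070503), 13.658736228942871)
plank_c {'xy': [80.0, 80.7], 'confidence': 0.64} [0.425 0.357 0.068]
```

View pics/w4.png

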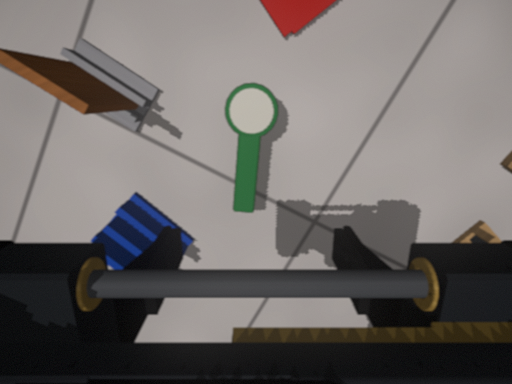

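The squeezer's handle end is at (244,209), the handle's start at the cup is (249,137), and the cup centre is (251,110).

```bash
python3 - <<'E'
from h import *
p,s=wrist()
# handle centreline from green pixels, fit on top surface
f=cv2.cvtColor(p['frame'],cv2.COLOR_RGB2HSV)
m=(f[:,:,0]>50)&(f[:,:,0]<85)&(f[:,:,1]>120);m[:,:200]=0;m[:,300:]=0;m[230:]=0
rows=[(np.nonzero(m[r])[0].mean(),r,np.ptp(np.nonzero(m[r])[0])) for r in range(145,212) if m[r].sum()>5]
P=np.array([onz(p,(c,r),.044,s)[:2] for c,r,w in rows])
a,b=P[-1],P[0];v=np.polyfit(P[:,0],P[:,1],1)
print(len(rows),rows[0],rows[-1],a,b,np.degrees(np.arctan(v[0])))
cup=onz(p,(251,110),.045,s)[:2];print('cup',cup,'axis end->cup',np.degrees(np.arctan2(*(cup-a)[::-1])),np.linalg.norm(cup-a))
go(0.433,.177,.026,20)
E
```

```text
66 (np.float64(249.5), 145, np.int64(19)) (np.float64(248.0), 210, np.int64(8)) [0.371 0.143] [0.442 0.178] 22.956735979769412
cup [0.477 0.194] axis end->cup 25.66755003484051 0.11700510758994626
from [0.421 0.157 0.249] head 27.8 dp [ 0.079 -0.05   0.894] yaw 0.173
```

Call:
drive_tool:
  steps:
    - {"dp": [0.065,-0.038,0.25],"yaw": 0.085,"hand": 1}
    - {"dp": [0.065,-0.038,0.5],"yaw": 0.085,"hand": 1}
    - {"dp": [0.065,-0.038,0.7],"yaw": 0.085,"hand": 1}
    - {"dp": [0.065,-0.038,0.84],"yaw": 0.085,"hand": 0.8}
    - {"dp": [0.065,-0.038,0.9],"yaw": 0.085,"hand": 0.6}
    - {"dp": [0.065,-0.038,0.9],"yaw": 0.085,"hand": 0.1}
    - {"dp": [0.065,-0.038,0.9],"yaw": 0.085,"hand": 0.1}
    - {"dp": [0.065,-0.038,0.9],"yaw": 0.085,"hand": 0.1}
    - {"dp": [0.065,-0.038,0.9],"yaw": 0.085,"hand": 0.1}
    - {"dp": [0.065,-0.038,0.9],"yaw": 0.085,"hand": 0.1}
    - {"dp": [0.065,-0.038,0.9],"yaw": 0.085,"hand": 0.1}
  newtons: 15

```text
time: 18.45
tcp_pos: [0.4316, 0.1729, 0.0249]
tcp_rot: [[0.914, 0.406, 0.001], [0.406, -0.914, -0.0], [0.0, 0.0, -1.0]]
wrist_force: [0.2, -1.1, 4.6]
gripper_width: 0.026
grasp_force: 14.9
```

Call:
drive_tool:
  steps:
    - {"dp": [0,0,-0.2],"yaw": 0,"hand": 0.1}
    - {"dp": [0,0,-0.4],"yaw": 0,"hand": 0.1}
    - {"dp": [0.15,0.15,-0.6],"yaw": 0.2,"hand": 0.1}
    - {"dp": [0.3,0.3,-0.8],"yaw": 0.4,"hand": 0.1}
    - {"dp": [0.455,0.434,-0.9],"yaw": 0.645,"hand": 0.1}
    - {"dp": [0.455,0.434,-0.9],"yaw": 0.645,"hand": 0.1}
    - {"dp": [0.455,0.434,-0.9],"yaw": 0.645,"hand": 0.1}
    - {"dp": [0.455,0.434,-0.9],"yaw": 0.645,"hand": 0.1}

```text
time: 19.45
tcp_pos: [0.5773, 0.1213, 0.2482]
tcp_rot: [[0.996, -0.085, -0.003], [-0.085, -0.996, -0.0], [-0.003, 0.001, -1.0]]
wrist_force: [-0.9, -0.5, -1.9]
gripper_width: 0.0256
grasp_force: 14.9
```

```bash
python3 - <<'E'
from h import *
p,s=wrist();t=grab_frame('top');q=grab_frame('side')
print(s['time'],s['tcp_pos'],s['gripper_width'])
for c,pp in (('w',p),('t',t),('s',q)):
  for l in landmark_of('trivet',pp): print(c,l,onz(pp,l['xy'],0 if c!='x' else 0,s))
for o in outline_of('trivet',p)[:1]: print(o['extent'],o['confidence'])
for z in (.026,): go(.648,-.003,z,-5.2)
E
```

```text
19.45 [0.577 0.121 0.248] 0.025611958756591988
w {'xy': [182.4, 108.8], 'confidence': 0.68} [0.65  0.207 0.   ]
s {'xy': [164.2, 252.9], 'confidence': 0.81} [0.659 0.203 0.   ]
[172.2, 108.4, 116.6, 130.3] 0.77
from [0.579 0.12  0.249] head -5.0 dp [0.318 0.466 0.894] yaw 0.004
```

Call:
drive_tool:
  steps:
    - {"dp": [0.15,0.25,0.1],"yaw": 0.004,"hand": 0.1}
    - {"dp": [0.31,0.471,0.3],"yaw": 0.004,"hand": 0.1}
    - {"dp": [0.31,0.471,0.5],"yaw": 0.004,"hand": 0.1}
    - {"dp": [0.31,0.471,0.7],"yaw": 0.004,"hand": 0.1}
    - {"dp": [0.31,0.471,0.82],"yaw": 0.004,"hand": 0.1}
    - {"dp": [0.31,0.471,0.87],"yaw": 0.004,"hand": 0.1}
    - {"dp": [0.31,0.471,0.885],"yaw": 0.004,"hand": 0.1}
    - {"dp": [0.31,0.471,0.89],"yaw": 0.004,"hand": 0.1}
    - {"dp": [0.31,0.471,0.893],"yaw": 0.004,"hand": 0.1}
    - {"dp": [0.31,0.471,0.893],"yaw": 0.004,"hand": 0.1}

```text
time: 21.05
tcp_pos: [0.6467, -0.004, 0.0272]
tcp_rot: [[0.996, -0.091, 0.001], [-0.091, -0.996, -0.0], [0.001, 0.0, -1.0]]
wrist_force: [0.2, 0.2, -1.3]
gripper_width: 0.0262
grasp_force: 14.9
```

Call:
drive_tool:
  steps:
    - {"dp": [0,0,0.008],"yaw": 0,"hand": 0.1}
    - {"dp": [0,0,0.01],"yaw": 0,"hand": 0.1}
    - {"dp": [0,0,0.01],"yaw": 0,"hand": 0.6}
    - {"dp": [0,0,0.01],"yaw": 0,"hand": 0.6}
    - {"dp": [0,0,0.01],"yaw": 0,"hand": 0.6}
    - {"dp": [0,0,-0.1],"yaw": 0,"hand": 0.6}
    - {"dp": [0,0,-0.3],"yaw": 0,"hand": 0.8}
    - {"dp": [0,0,-0.5],"yaw": -0.1,"hand": 1}
    - {"dp": [-0.15,-0.15,-0.75],"yaw": -0.3,"hand": 1}
    - {"dp": [-0.35,-0.35,-0.92],"yaw": -0.55,"hand": 1}
    - {"dp": [-0.52,-0.57,-0.92],"yaw": -0.8,"hand": 1}
    - {"dp": [-0.52,-0.57,-0.92],"yaw": -1,"hand": 1}
    - {"dp": [-0.52,-0.57,-0.92],"yaw": -1,"hand": 1}

```text
time: 22.68
tcp_pos: [0.5277, 0.1541, 0.2575]
tcp_rot: [[0.763, 0.646, 0.002], [0.646, -0.763, -0.0], [0.001, 0.002, -1.0]]
wrist_force: [0.1, -0.3, 0.7]
gripper_width: 0.0868
grasp_force: 0.0
```

```bash
python3 - <<'E'
from h import *
s=get_state();print(s['time'],np.array(s['q']))
go(.42,.29,.27,82)
t=grab_frame('top')
for o in outline_of('squeezer_c',t)[:1]:
  ys,xs=np.nonzero(o['region'])
  P=np.array([onz(t,(x,y),.04)[:2] for x,y in zip(xs,ys)]).astype(np.float32);print(cv2.minAreaRect(P))
for l in landmark_of('plank_c',t)[:2]: print(l,onz(t,l['xy'],.068))
E
```

```text
22.675 [ 37.361  14.046 -64.736  94.467  12.965  79.6   -78.808]
from [0.528 0.154 0.258] head 40.2 dp [ 0.022 -0.693 -0.051] yaw -0.928
((0.6458797454833984, -0.010633306577801704), (0.15087103843688965, 0.05602266639471054), 1.2304202318191528)
{'xy': [131.1, 188.5], 'confidence': 0.49} [0.411 0.356 0.068]
```

Call:
drive_tool:
  steps:
    - {"dp": [0.022,-0.693,-0.05],"yaw": -0.928,"hand": 1}
    - {"dp": [0.022,-0.693,-0.05],"yaw": -0.928,"hand": 1}
    - {"dp": [0.022,-0.693,-0.05],"yaw": -0.928,"hand": 1}
    - {"dp": [0.022,-0.693,-0.05],"yaw": -0.928,"hand": 1}
    - {"dp": [0.022,-0.693,-0.05],"yaw": -0.928,"hand": 1}
    - {"dp": [0.022,-0.693,-0.05],"yaw": -0.928,"hand": 1}
    - {"dp": [0.022,-0.693,-0.05],"yaw": -0.928,"hand": 1}

```text
time: 23.7
tcp_pos: [0.4237, 0.2855, 0.2686]
tcp_rot: [[0.151, 0.989, -0.001], [0.989, -0.151, 0.0], [0.0, -0.001, -1.0]]
wrist_force: [-0.8, 0.2, -0.1]
gripper_width: 0.0871
grasp_force: 0.0
```

```bash
python3 - <<'E'
from h import *
p,s=wrist('w5.png');t=grab_frame('top');q=grab_frame('side')
print(s['time'],np.array(s['q']),s['tcp_pos'])
for c,pp in (('w',p),('t',t),('s',q)):
  for l in landmark_of('plank_c',pp)[:2]: print(c,l,onz(pp,l['xy'],.068,s))
for o in outline_of('squeezer_c',t)[:1]:
  ys,xs=np.nonzero(o['region'])
  P=np.array([onz(t,(x,y),.04)[:2] for x,y in zip(xs,ys)]).astype(np.float32);print(o['confidence'],cv2.minAreaRect(P))
E
```

```text
23.7 [ 34.122   8.334 -75.809  98.22    8.171  79.844 -51.657] [0.424 0.285 0.269]
w {'xy': [247.7, 104.4], 'confidence': 0.9} [0.424 0.359 0.068]
s {'xy': [232.9, 303.3], 'confidence': 0.9} [0.427 0.358 0.068]
0.57 ((0.6458682417869568, -0.00924866646528244), (0.1565203070640564, 0.05883750319480896), 1.2417712211608887)
```

View pics/w5.png

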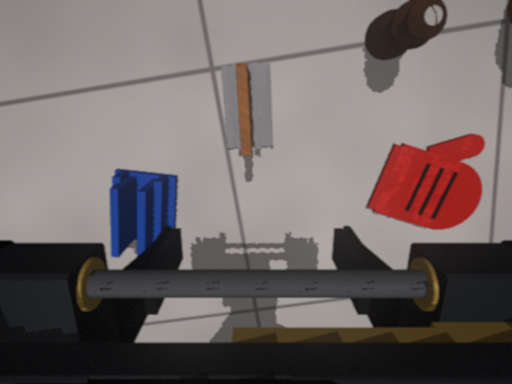

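The plank's top edge runs from (242,64) to (248,155), and its stand surrounds it at (225-272, 64-150). I compute its heading.

```bash
python3 - <<'E'
from h import *
p,s=wrist()
f=cv2.cvtColor(p['frame'],cv2.COLOR_RGB2HSV)
m=(f[:,:,0]<20)&(f[:,:,1]>90);m[:,:232]=0;m[:,265:]=0;m[170:]=0
R=[(np.nonzero(m[r])[0].min(),np.nonzero(m[r])[0].max(),r) for r in range(50,165) if m[r].sum()>3]
print(R[::15],R[-1])
P=np.array([onz(p,((a+b)/2,r),.128,s)[:2] for a,b,r in R])
v,c=np.polyfit(P[:,1],P[:,0],1);print(P[0],P[-1],90-np.degrees(np.arctan(v)),P.mean(0),np.linalg.norm(P[0]-P[-1]))
W=np.array([b-a+1 for a,b,r in R]).mean();print('w px',W)
q=grab_frame('side')
print('tri',tri([ray(p,(247.7,104.4),s),ray(q,(232.9,303.3))]))
E
```

```text
[(np.int64(238), np.int64(247), 65), (np.int64(238), np.int64(249), 80), (np.int64(239), np.int64(250), 95), (np.int64(240), np.int64(250), 110), (np.int64(241), np.int64(251), 125), (np.int64(242), np.int64(252), 140), (np.int64(243), np.int64(251), 155)] (np.int64(243), np.int64(251), 155)
[0.426 0.394] [0.418 0.316] 83.9658511959507 [0.422 0.356] 0.07812201188950041
w px 11.241758241758241
tri (array([0.425, 0.361, 0.073]), [0.0012411572919755066, 0.0012411572919755066])
```

Call:
drive_tool:
  steps:
    - {"dp": [0.284,-0.047,0.1],"yaw": -0.06,"hand": 0.7}
    - {"dp": [0.284,-0.047,0.3],"yaw": -0.06,"hand": 0.7}
    - {"dp": [0.284,-0.047,0.5],"yaw": -0.06,"hand": 0.6}
    - {"dp": [0.284,-0.047,0.62],"yaw": -0.06,"hand": 0.5}
    - {"dp": [0.284,-0.047,0.662],"yaw": -0.06,"hand": 0.5}
    - {"dp": [0.284,-0.047,0.662],"yaw": -0.06,"hand": 0.5}
    - {"dp": [0.284,-0.047,0.662],"yaw": -0.06,"hand": 0}
    - {"dp": [0.284,-0.047,0.662],"yaw": -0.06,"hand": 0}
    - {"dp": [0.284,-0.047,0.662],"yaw": -0.06,"hand": 0}
    - {"dp": [0.284,-0.047,0.662],"yaw": -0.06,"hand": 0}
    - {"dp": [0.284,-0.047,0.662],"yaw": -0.06,"hand": 0}
    - {"dp": [0.284,-0.047,0.662],"yaw": -0.06,"hand": 0}
  newtons: 12

```text
time: 25.65
tcp_pos: [0.4219, 0.3583, 0.1035]
tcp_rot: [[0.1, 0.995, 0.0], [0.995, -0.1, -0.0], [-0.0, 0.0, -1.0]]
wrist_force: [0.4, -0.6, 2.5]
gripper_width: 0.0098
grasp_force: 12.0
```

Call:
drive_tool:
  steps:
    - {"dp": [0,0,-0.08],"yaw": 0,"hand": 0}
    - {"dp": [0,0,-0.2],"yaw": 0,"hand": 0}
    - {"dp": [0,0,-0.35],"yaw": 0,"hand": 0}
    - {"dp": [0,0,-0.5],"yaw": 0,"hand": 0}
    - {"dp": [-0.1,0.02,-0.6],"yaw": 0,"hand": 0}
    - {"dp": [-0.3,0.06,-0.6],"yaw": 0,"hand": 0}
    - {"dp": [-0.5,0.12,-0.6],"yaw": 0,"hand": 0}
    - {"dp": [-0.7,0.17,-0.6],"yaw": 0,"hand": 0}
    - {"dp": [-0.9,0.21,-0.6],"yaw": 0,"hand": 0}
    - {"dp": [-0.94,0.215,-0.6],"yaw": 0,"hand": 0}
    - {"dp": [-0.94,0.215,-0.6],"yaw": 0,"hand": 0}

```text
time: 27.02
tcp_pos: [0.4517, 0.1195, 0.2537]
tcp_rot: [[0.101, 0.995, 0.001], [0.995, -0.101, -0.001], [-0.0, 0.001, -1.0]]
wrist_force: [0.0, 0.6, -0.1]
gripper_width: 0.0103
grasp_force: 12.0
```

```bash
python3 - <<'E'
from h import *
s=get_state();print(s['time'],np.array(s['q']),s['gripper_width'],s['grasp_force'])
go(.46,-.13,.25,73.4)
go(.46,-.18,.25,73.4)
E
```

```text
27.025 [ 57.241  -6.894 -69.324 104.873  -6.564  77.623 -16.319] 0.010331356827035272 11.999953428748995
from [0.452 0.12  0.254] head 84.2 dp [-0.99   0.133  0.015] yaw 0.24
from [0.452 0.12  0.254] head 84.2 dp [-1.189  0.154  0.015] yaw 0.24
```

Call:
drive_tool:
  steps:
    - {"dp": [-0.2,0.03,0],"yaw": 0.24,"hand": 0}
    - {"dp": [-0.4,0.05,0],"yaw": 0.24,"hand": 0}
    - {"dp": [-0.6,0.08,0],"yaw": 0.24,"hand": 0}
    - {"dp": [-0.8,0.11,0],"yaw": 0.24,"hand": 0}
    - {"dp": [-0.99,0.133,0],"yaw": 0.24,"hand": 0}
    - {"dp": [-0.99,0.133,0],"yaw": 0.24,"hand": 0}

```text
time: 27.78
tcp_pos: [0.4604, -0.1321, 0.2529]
tcp_rot: [[0.287, 0.958, -0.0], [0.958, -0.287, 0.002], [0.002, -0.001, -1.0]]
wrist_force: [0.2, 0.5, -1.0]
gripper_width: 0.0096
grasp_force: 12.0
```

Call:
drive_tool:
  steps:
    - {"dp": [-0.2,0,0],"yaw": 0,"hand": 0}
    - {"dp": [-0.4,0,0],"yaw": 0,"hand": 0}
    - {"dp": [-0.5,0,0],"yaw": 0,"hand": 0}
    - {"dp": [-0.5,0,0],"yaw": 0,"hand": 0}
    - {"dp": [-0.5,0,0],"yaw": 0,"hand": 0}

```text
time: 28.4
tcp_pos: [0.426, -0.2472, 0.2534]
tcp_rot: [[0.281, 0.96, 0.001], [0.96, -0.281, 0.001], [0.001, 0.0, -1.0]]
wrist_force: [0.5, 0.2, -2.0]
gripper_width: 0.0099
grasp_force: 12.0
```

```bash
python3 - <<'E'
from h import *
p,s=wrist();save(p,'w6.png',None,1.5);t=grab_frame('top')
print(s['time'],np.array(s['q']),s['tcp_pos'],p['fx'],p['cx'],p['cy'])
for c,pp in (('w',p),('t',t)):
  for l in landmark_of('rack',pp)[:3]: print(c,l,onz(pp,l['xy'],0,s))
E
```

```text
28.4 [ 73.75    0.47  -46.34  102.302   0.266  77.38   11.063] [ 0.426 -0.247  0.253] 309.9244367868038 257.00443638644913 191.48131513800723
w {'xy': [252.2, 113.0], 'confidence': 0.61} [ 0.437 -0.186  0.   ]
w {'xy': [117.3, 262.1], 'confidence': 0.59} [ 0.19  -0.332  0.   ]
t {'xy': [328.9, 183.7], 'confidence': 0.72} [ 0.442 -0.185  0.   ]
t {'xy': [178.5, 243.6], 'confidence': 0.69} [0.264 0.237 0.   ]
```

View pics/w6.png

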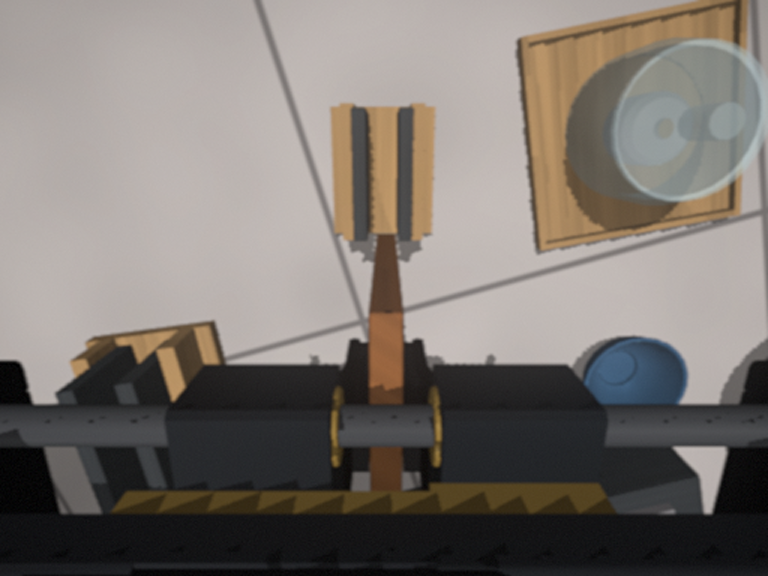

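The wrist view shows the slates at pixels (352-367) and (398-412) of the 1.5x picture, rows 107-240, with the gap aligned to the plank. I work out the gap's middle.

```bash
python3 - <<'E'
from h import *
p,s=wrist()
k=1/1.5
for z in (.07,):
  a=onz(p,(382.5*k,107*k),z,s);b=onz(p,(383*k,239*k),z,s);c=(a+b)/2
  l=onz(p,(367*k,170*k),z,s);r=onz(p,(398.5*k,170*k),z,s)
  print(a,b,c,'len',np.linalg.norm(a-b),'gap',np.linalg.norm(l-r),'head',np.degrees(np.arctan2(*(a-b)[[1,0]])))
R=np.array(s['tcp_rot'])
# plank bottom near edge in tool frame (z tool = bottom .0955 below TCP)
bz=s['tcp_pos'][2]-.0955
for u in ((376,236),(397,236)):
  w=onz(p,(u[0]*k,u[1]*k),bz,s);print('plank',R.T@(w-np.array(s['tcp_pos'])))
go(*c[:2],.15,73.7,s)
E
```

```text
[ 0.453 -0.147  0.07 ] [ 0.428 -0.232  0.07 ] [ 0.44 -0.19  0.07] len 0.08856687520603886 gap 0.02165099237462935 head 73.73255192058795
plank [ 0.035 -0.005  0.095]
plank [0.035 0.006 0.095]
from [ 0.425 -0.249  0.253] head 73.6 dp [ 0.243 -0.009  0.414] yaw -0.002
```

Call:
drive_tool:
  steps:
    - {"dp": [0.12,-0.008,0],"yaw": 0,"hand": 0}
    - {"dp": [0.25,-0.008,0.1],"yaw": 0,"hand": 0}
    - {"dp": [0.25,-0.008,0.25],"yaw": 0,"hand": 0}
    - {"dp": [0.25,-0.008,0.28],"yaw": 0,"hand": 0}
    - {"dp": [0.25,-0.008,0.28],"yaw": 0,"hand": 0}
    - {"dp": [0.25,-0.008,0.28],"yaw": 0,"hand": 0}

```text
time: 29.4
tcp_pos: [0.4411, -0.1905, 0.1846]
tcp_rot: [[0.286, 0.958, 0.002], [0.958, -0.286, -0.001], [-0.001, 0.002, -1.0]]
wrist_force: [0.3, 0.7, -1.1]
gripper_width: 0.0099
grasp_force: 12.0
```

```bash
python3 - <<'E'
from h import *
go(.4411,-.1875,.106,73.7)
E
```

```text
from [ 0.441 -0.191  0.185] head 73.4 dp [ 0.012 -0.004  0.315] yaw -0.007
```

Call:
drive_tool:
  steps:
    - {"dp": [0.01,-0.004,0.06],"yaw": -0.006,"hand": 0}
    - {"dp": [0.01,-0.004,0.13],"yaw": -0.006,"hand": 0}
    - {"dp": [0.01,-0.004,0.2],"yaw": -0.006,"hand": 0}
    - {"dp": [0.01,-0.004,0.26],"yaw": -0.006,"hand": 0}
    - {"dp": [0.01,-0.004,0.29],"yaw": -0.006,"hand": 0}
    - {"dp": [0.01,-0.004,0.303],"yaw": -0.006,"hand": 0}
    - {"dp": [0.01,-0.004,0.31],"yaw": -0.006,"hand": 0}
    - {"dp": [0.01,-0.004,0.315],"yaw": -0.006,"hand": 0}

```text
time: 30.4
tcp_pos: [0.4405, -0.1873, 0.1054]
tcp_rot: [[0.28, 0.96, 0.001], [0.96, -0.28, -0.001], [-0.001, 0.001, -1.0]]
wrist_force: [-2.0, 1.9, 9.2]
gripper_width: 0.0102
grasp_force: 12.0
```

Call:
drive_tool:
  steps:
    - {"dp": [0,0,0],"yaw": 0,"hand": 0.4}
    - {"dp": [0,0,0],"yaw": 0,"hand": 0.4}
    - {"dp": [0,0,0],"yaw": 0,"hand": 0.4}
    - {"dp": [0,0,-0.1],"yaw": 0,"hand": 0.5}
    - {"dp": [0,0,-0.25],"yaw": 0,"hand": 0.6}
    - {"dp": [0,0,-0.45],"yaw": 0,"hand": 0.8}
    - {"dp": [-0.2,0,-0.6],"yaw": 0,"hand": 1}
    - {"dp": [-0.45,0,-0.7],"yaw": 0,"hand": 1}
    - {"dp": [-0.6,0,-0.7],"yaw": 0,"hand": 1}
    - {"dp": [-0.6,0,-0.7],"yaw": 0,"hand": 1}
    - {"dp": [-0.6,0,-0.7],"yaw": 0,"hand": 1}

```text
time: 31.78
tcp_pos: [0.3983, -0.3303, 0.2793]
tcp_rot: [[0.28, 0.96, 0.0], [0.96, -0.28, 0.001], [0.001, -0.0, -1.0]]
wrist_force: [0.1, 1.0, -0.9]
gripper_width: 0.0866
grasp_force: 0.0
```

```bash
python3 - <<'E'
from h import *
t=grab_frame('top');q=grab_frame('side');s=get_state();print(s['time'],s['tcp_pos'])
a=cv2.resize(t['frame'][50:220,170:410,::-1],None,fx=3,fy=3,interpolation=cv2.INTER_CUBIC)
cv2.imwrite('pics/t7.png',a);save(q,'s7.png',(120,90,340,250),3)
f=cv2.cvtColor(t['frame'],cv2.COLOR_RGB2HSV)
m=(f[:,:,0]>50)&(f[:,:,0]<85)&(f[:,:,1]>120)
n,lab,st,c=cv2.connectedComponentsWithStats(m.astype(np.uint8))
i=1+np.argmax(st[1:,4]);print(st[i],c[i])
x0,y0,w,h,_=st[i]
P=[]
for r in range(y0,y0+h):
  k=np.nonzero(lab[r]==i)[0]; P.append([k.mean(),r,np.ptp(k)+1])
P=np.array(P);print(P[::4])
H=P[P[:,1]>y0+24]
W=np.array([onz(t,(u,v),.04)[:2] for u,v,_ in H]);print('head',np.degrees(np.arctan(np.polyfit(W[:,0],W[:,1],1)[0])),W[0],W[-1])
for l in landmark_of('squeezer_c',t)[:1]: print('t',onz(t,l['xy'],.026))
for l in landmark_of('squeezer_c',q)[:1]: print('s',onz(q,l['xy'],.026))
E
```

```text
31.875 [ 0.399 -0.33   0.279]
[ 20  54  34  34 482] [33.981 68.994]
[[41.    54.     3.   ]
 [34.625 58.    24.   ]
 [33.625 62.    21.   ]
 [29.25  66.    21.   ]
 [30.947 70.    26.   ]
 [32.1   74.    24.   ]
 [35.462 78.    21.   ]
 [37.667 82.    10.   ]
 [40.625 86.     9.   ]]
head 32.282295021294125 [0.719 0.648] [0.696 0.633]
t [ 0.654 -0.002  0.026]
s [ 0.647 -0.001  0.026]
```

View pics/t7.png

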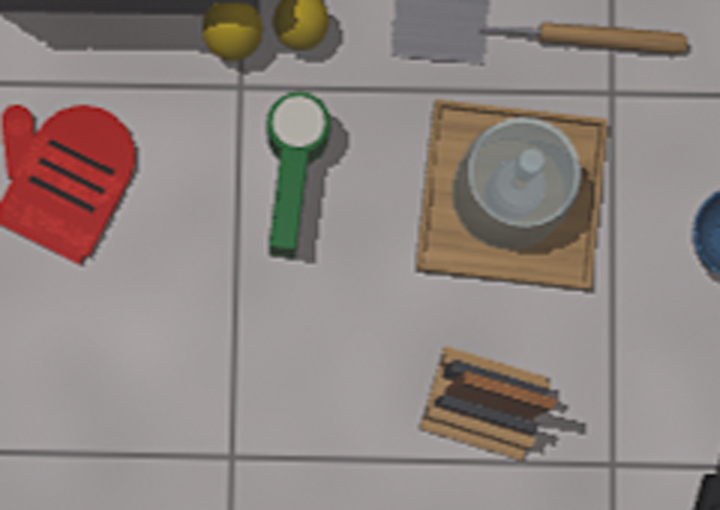

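View pics/s7.png

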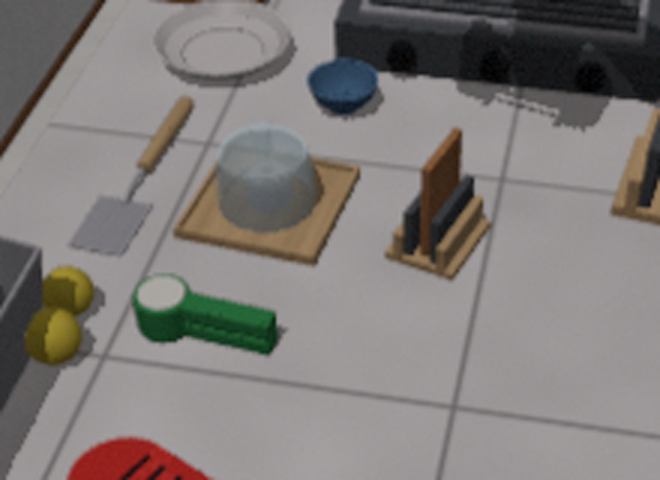

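Everything is in place. The squeezer's handle runs from (283,250) to (294,150), parallel to the tray's side and midway to the mitt. The plank stands fully down between the slates, and the cloche covers the cellar on the tray. I hand in.

```bash
python3 -c "
from station import *
print(hand_in())"
```

```text
the job is handed in; nothing more can be done
None
```

The ledge is set and handed in at about 32 s: the salt cellar stands under the cloche in the middle of the tray, the squeezer lies midway to the mitt trivet in line with the tray's sides, and the plank is fully down between the slates of the small bamboo rack.

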